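# Put the wrench and pliers back in the leaning tool trays

## Task

Put the blue-handled wrench and the red-handled pliers away in the leaning tool trays: turn each one to match its own cutout, lay it in and press it fully home, flat on the yellow floor of the recess, then let go. Leave the battery, the tape measure and the oil can where they stand.

Things in the scene. Friction and masses are not known exactly. Their poses are not given: they have to be found in the camera images.
- wrench: Loose adjustable wrench, 0.3 kg, flat on the bench at any heading, 170 mm long. Origin: mid-length, on the flat underside; x towards the jaws, z out of its upper side. Blue handle: x -85 to +30 mm, 24 mm wide (y), 24 mm thick (z 0 to 24). Steel head with open jaws: x +30 to +85 mm, 56 mm wide, 20 mm thick. Balances near the origin: grip the handle there, across y.
- wrench_jaw (a point): Point on the underside of the wrench at its jaw end, 85 mm along +x from the origin.
- pliers: Loose rigid pliers, 0.32 kg, flat on the bench at any heading, 180 mm long. Origin: middle of the dark pivot block, on the flat underside; x towards the jaws, z out of its upper side. Pivot block: x -22 to +22 mm, 40 mm wide (y), parallel flat sides, 24 mm thick. Balances near the origin: grip the pivot block there, across y.
- pliers_jaw (a point): Point on the underside of the pliers at the nose of the jaws, 90 mm along +x from the origin. Steel jaws: x +22 to +90 mm, 26 mm wide (20 mm at the nose), 20 mm thick. The two red handles splay from the pivot block to x -90 mm, where they are 70 mm wide overall; 24 mm thick.
- wrench_tray: Fixed black tray, 200 x 104 mm, on a red rack, with a yellow-floored recess shaped like the wrench. Leans 30 degrees: its face looks up and back towards the robot's side. It may be the left or the right one of the two trays. Origin: on the recess floor, where the wrench's origin belongs, 72 mm above the bench; x runs up the slope to the wide head pocket, z square out of the tray face.
- wrench_tray_jaw (a point): Recess floor point where wrench_jaw belongs, 85 mm up the slope from the tray's origin. Recess 12 mm deep, clearance 2 mm each side of the handle, 3 mm round head and ends; when home the handle stands 12 mm proud of the black face. At the tray's origin sprung orange bumpers pinch the handle from both sides: push the wrench past them, square to the tray face, with 5 to 15 N.
- pliers_tray: Fixed black tray, 200 x 104 mm, beside the wrench tray (110 mm centre to centre) with the same 30 degree lean; yellow-floored recess shaped like the pliers. Origin: on the recess floor, where the pliers' origin belongs, 72 mm above the bench; x runs up the slope to the narrow jaw slot (the wide handle pocket is down the slope), z square out of the tray face.
- pliers_tray_jaw (a point): Recess floor point where pliers_jaw belongs, 90 mm up the slope from the tray's origin. Recess 12 mm deep, clearance 2 mm each side of the pivot block, 2.5 to 3 mm elsewhere; when home the pivot block and handles stand 12 mm proud of the black face. Sprung orange bumpers pinch both sides of the pivot block as in the wrench tray: push past them with 5 to 15 N.
- battery: Bystander: black and red tool battery, 75 x 110 x 63 mm, standing loose on the bench beyond the tools. Origin: centre of its underside.
- tape: Bystander: yellow tape measure, 40 x 75 x 65 mm, standing loose on the bench. Origin: centre of its underside.
- oil: Bystander: oil can, 54 mm across and 130 mm tall, standing loose to the left of the rack. Origin: centre of its underside.
Things that resemble listed ones, but are neither listed nor needed, are in the scene too. What is shaped like the wrench but pink, turquoise or white is not meant.

How it is judged (in metres and radians):
At the end, for the whole second after the job is handed in: The wrench lies home in the wrench recess and the pliers in the pliers recess, jaws up the slope: origin within 7 mm and jaw end within 8 mm of their places, underside within 3 mm of the recess floor (3.5 mm at the jaw end), flat to within 0.06 rad of the tray face, at rest (below 0.02 m/s) (distance between wrench and wrench_tray below 0.007 m and distance between wrench_jaw and wrench_tray_jaw below 0.008 m and z of wrench in the frame of wrench_tray below 0.003 m and z of wrench_jaw in the frame of wrench_tray below 0.0035 m and angle between the z axis of wrench and the z axis of wrench_tray, either way round below 0.06 rad and linear speed of each of wrench, pliers below 0.02 m/s and distance between pliers and pliers_tray below 0.007 m and distance between pliers_jaw and pliers_tray_jaw below 0.008 m and z of pliers in the frame of pliers_tray below 0.003 m and z of pliers_jaw in the frame of pliers_tray below 0.0035 m and angle between the z axis of pliers and the z axis of pliers_tray, either way round below 0.06 rad); the robot touches nothing.
It fails at once if the battery is shifted by more than 20 mm or tipped over (distance of battery from where it was at the start of the episode above 0.02 m or angle between battery's own z axis and vertical above 0.3 rad).
It fails at once if the tape measure is shifted by more than 20 mm or tipped over (distance of tape from where it was at the start of the episode above 0.02 m or angle between tape's own z axis and vertical above 0.3 rad).
It fails at once if the oil can is shifted by more than 20 mm or tipped over (distance of oil from where it was at the start of the episode above 0.02 m or angle between oil's own z axis and vertical above 0.3 rad).
It also fails if it takes over 64 s, if anything falls off the work surface, if the arm or the gripper's body presses on something with over 40 N, if the wrist force passes 120 N, or if a joint passes its speed limit or range.

## Robot

A 6-joint arm with a two-finger parallel gripper is mounted at the origin on the work surface. World frame = base frame: x ahead of the robot, y to its left, z up, the work surface at z = 0. Lengths are in mm, angles in rad, forces in N, time in s.
With the tool pointing down it reaches from about 400 to 925 mm from the base axis. Payload 12.5 kg.
Tool frame: the origin (TCP) lies midway between the tips of the shut fingers; the grasp point (between the pads) lies 19 mm behind it (env.grip_depth is the distance from the TCP to the grasp point, in mm); z points along the fingers, y is the line along which they close (so a half turn about z gives the same grasp; the last joint's range is limited). The gripper opens to 95 mm and grips with 3 to 60 N. Pads are 20 mm wide; open, the fingers measure 119 mm over their backs; the gripper's body (75 mm by 180 mm) begins 59 mm behind the grasp point.
Start: joints at [-1.406, 0.491, 1.559, -0, 1.092, -0.106], TCP at [167.212, -602.235, 214.661] pointing down, gripper open.
Joint ranges: [-3.1, 3.1], [-0.84, 2.19], [0.05, 2.79], [-1.13, 4.28], [0.06, 2.93], [-2.69, 2.69]. Speed limits (rad/s): [2.22, 2.22, 2.79, 3.14, 3.14, 3.14].

## Interface

Orientations are given as [roll, pitch, yaw] about the fixed x, y, z axes, in that order (R = Rz(yaw) Ry(pitch) Rx(roll)).
In Python, from cell import monitor, viewer, order, env gives the robot as it stands.
- The arm moves only by the tool move_arm, never from a script. Its argument "moves" is one flat list of numbers, 4 for each row, row after row: the shift along the tool's x, y, z normalised to -1 to 1, where 1 is 0.15 m, then the turn about the tool's z normalised to -1 to 1, where 1 is pi/2 rad. A call has 1 to 10 rows; each row shifts and turns the commanded pose from where the row before left it, along the tool's axes as they then stand; what a row does not reach is not made up. A row lasts 1/8 s, in which the tool goes at most 62.5 mm and 10.7 degrees, less where a joint would pass 70% of its speed; a pose out of reach is approached as far as the arm can. A call with a number of a shift or a turn outside -1 to 1 is refused whole. A call with a gripper value outside its range is refused whole. "claw" is the finger opening in mm, from 0 to 95.1, set as the call begins (left out, the last holds). The fingers move at their own pace and stop on an object; the grip force is fixed at half the most. Time passes only in rows, so rows that do not move let the fingers close. It gives the time, the measured TCP pose, the force, the opening and the grip force at its end, in the units of the state.
- monitor.state(): the state, without advancing time (a new reading comes with each control period).
- viewer.read_camera(name): name is "scene" or "top" or "wrist"; returns the picture (400x640x3 uint8, red, green, blue); there is no depth.
- viewer.camera_info(name): a dict with "K" (3x3 intrinsics, pixels), "camera_from_world" (4x4, takes a point from world to camera coordinates). Camera axes: x right, y down, z forward; pixel columns grow to the right and rows downward; lengths in mm; the calibration is good to about 2 mm. A picture is of the moment at which its call begins: read the wrist's pose just before it. camera_info takes no time and is no camera call; for the wrist camera it gives the pose at the moment of the call.
- order.job_done(): hands the job in; it is judged then, once.
The state is a dict: "t": time; "joints": joint angles; "qvel": joint speeds; "tau": joint torques, N m; "eef_pos": TCP position; "tcp_rot": TCP orientation; "ft_force": force on the tool from outside, world axes, zero at the start; "moment": the same for the moment, N m; "opening": opening from 0.0 (shut) to 1.0 (fully open); "grip_force": force on a finger pad.
Only numpy, scipy, OpenCV 4.12 (cv2) and the standard library are available. Lean on these libraries where they do the work, as an engineer would, in place of code of your own. Each camera call takes 0.05 s, during which the arm holds its last target. There are 200 camera calls.

## Working session

There is one attempt and no reset: what is moved stays moved. The work goes in short steps, Python scripts to look and compute and a tool call to move; the robot and the scene stay as the last step left them, time stands still between calls to the robot, and variables do not carry over. Pictures are saved under pics/ and viewed, at most 11 in all, crops included, and the job is handed in when it is done.

Besides the shell and the picture viewer there is one more tool, called after "Request:" by a JSON object that holds its "method" and its "body", one argument or row to a line. move_arm: Moves the arm, as the interface text tells. Scaled input: -1 to 1 covers 0.15 m each way for a shift and pi/2 rad each way for a turn. Its arguments: {"type":"object","properties":{"moves":{"type":"array"},"claw":{"type":"number"}},"required":["moves"]}

```bash
ls; mkdir -p pics; python3 - <<'E'
from cell import monitor, viewer, order, env
import cv2,numpy as np
s=monitor.state();print(s)
for n in("top","scene"):
    im=viewer.read_camera(n);cv2.imwrite(f"pics/{n}0.png",im[:,:,::-1]);i=viewer.camera_info(n);print(n,np.round(i["K"],1).tolist(),np.round(i["camera_from_world"],3).tolist())
E
```

```text
pics
{'t': 0.0, 'joints': array([-1.40557673e+00,  4.91548741e-01,  1.55946940e+00, -2.90552362e-05,
        1.09169593e+00, -1.05596520e-01]), 'qvel': array([ 0.00023152,  0.00134384, -0.00176657,  0.00134231,  0.00032363,
       -0.0005697 ]), 'tau': array([-3.54926669e-05, -6.12634206e+01, -2.58174795e+01,  6.91998540e-02,
        4.82357258e-02, -8.87589317e-05]), 'eef_pos': array([ 167.17390931, -601.96404651,  214.06160126]), 'tcp_rot': array([-3.14047476e+00, -9.25726874e-05,  2.70829472e-01]), 'ft_force': array([-0.42896424,  1.08116993, -0.1106673 ]), 'moment': array([ 0.03350786, -0.03856778, -0.04710738]), 'grip_force': 0.0, 'opening': 1.0013222262496486}
top [[504.6, 0.0, 316.7], [0.0, 504.6, 197.2], [0.0, 0.0, 1.0]] [[0.028, -1.0, -0.01, -12.921], [-0.993, -0.026, -0.119, 514.107], [0.119, 0.013, -0.993, 1601.972], [0.0, 0.0, 0.0, 1.0]]
scene [[406.7, 0.0, 322.9], [0.0, 406.7, 203.6], [0.0, 0.0, 1.0]] [[-0.366, 0.931, -0.013, 197.774], [0.628, 0.236, -0.741, -242.2], [-0.687, -0.279, -0.671, 1666.631], [0.0, 0.0, 0.0, 1.0]]
```

View pics/top0.png

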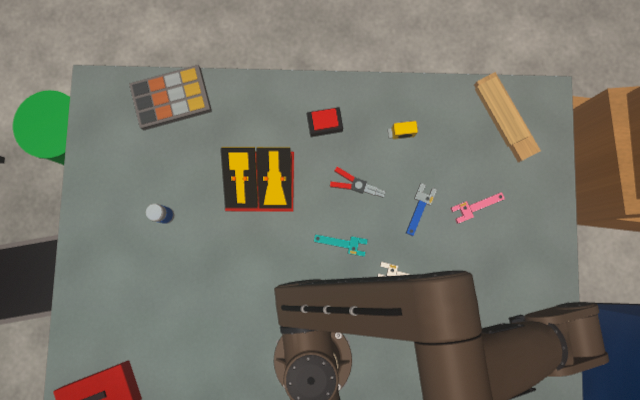

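View pics/scene0.png

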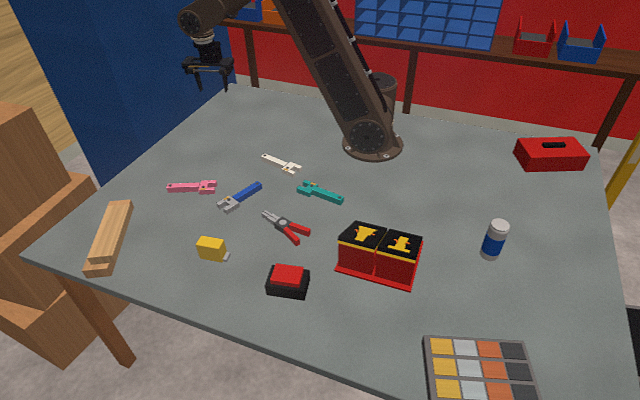

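The top view shows the blue-handled wrench at (420,210), with jaws up and right. What could be mistaken for it: pink (478,207), turquoise (341,243) and white (392,268). The only pliers are at (358,184), red handles to the left. The wrench tray is on the left at (239,178), with its wide head pocket up. The pliers tray is on the right at (275,178). The scene view agrees, and also shows a red toolbox at (550,152) and the red battery, neither of which I need.

I'll choose the blue one and measure it.

```bash
cat > h.py <<'E'
from cell import monitor, viewer, order, env
import cv2,numpy as np
def shot(n,save=None):
    i=viewer.camera_info(n);im=viewer.read_camera(n)
    if save: cv2.imwrite(f"pics/{save}.png",im[:,:,::-1])
    return im,i["K"],i["camera_from_world"]
def ray(px,K,T,z=None,plane=None):
    px=np.atleast_2d(np.asarray(px,float));R,t=T[:3,:3],T[:3,3]
    d=(R.T@np.linalg.inv(K)@np.c_[px,np.ones(len(px))].T).T;c=-R.T@t
    n,p=(np.array([0,0,1.]),np.array([0,0,z])) if plane is None else plane
    s=((p-c)@n)/(d@n);return c+s[:,None]*d
def mask(im,col):
    h=cv2.cvtColor(im,cv2.COLOR_RGB2HSV);H,S,V=[h[...,k].astype(int) for k in range(3)]
    return {'blue':(H>100)&(H<125)&(S>130)&(V>50),'red':((H<6)|(H>174))&(S>150)&(V>60),
     'yellow':(H>19)&(H<32)&(S>150)&(V>120),'orange':(H>8)&(H<=18)&(S>150)&(V>120)}[col].astype(np.uint8)
def blobs(m,mn=30):
    n,l,st,c=cv2.connectedComponentsWithStats(m)
    return [(st[k,4],st[k,:4],c[k],(l==k)) for k in range(1,n) if st[k,4]>=mn]
def pts(b): 
    y,x=np.nonzero(b[3]);return np.c_[x,y].astype(float)
def axis(P):
    c=P.mean(0);w,v=np.linalg.eigh(np.cov((P-c).T));return c,v[:,-1]
E
python3 - <<'E'
from h import *
im,K,T=shot("top")
for col,z in(("blue",24),("red",24),("yellow",72),("orange",85)):
    for b in blobs(mask(im,col),12):
        P=ray(pts(b),K,T,z)[:,:2];c,a=axis(P);q=(P-c)@np.c_[a,[-a[1],a[0]]]
        if b[2][1]<320: print(col,b[0],b[1],b[2].round(),c.round(1),"ang",np.degrees(np.arctan2(a[1],a[0])).round(1),"size",np.ptp(q,axis=0).round())
p=monitor.state();print(viewer.camera_info("wrist")["camera_from_world"].round(3).tolist(),viewer.camera_info("wrist")["K"].round().tolist())
E
```

```text
blue 250 [407 201  19  34] [416. 217.] [ 458.6 -321.6] ang 158.5 size [113.  24.]
blue 29 [161 214  11   9] [167. 219.] [432.2 486.1] ang 131.5 size [34. 15.]
red 469 [311 108  28  22] [325. 119.] [777.1 -17.9] ang 100.5 size [83. 64.]
red 334 [225 152  69  59] [271. 197.] [513.4 149.8] ang 129.7 size [289. 153.]
red 102 [335 167  19  14] [344. 174.] [594.5 -86. ] ang 59.6 size [67. 16.]
red 100 [330 182  21   7] [340. 185.] [557.5 -74.3] ang 84.4 size [66. 16.]
yellow 156 [181  69  16  13] [188.  75.] [898.4 429.4] ang 105.4 size [47. 37.]
yellow 161 [184  82  17  15] [192.  89.] [851.7 415.4] ang 108.0 size [47. 37.]
yellow 160 [188  96  16  15] [196. 103.] [804.9 400.5] ang 106.5 size [46. 37.]
yellow 305 [392 121  26  17] [404. 128.] [ 739.5 -274.1] ang 103.2 size [83. 48.]
yellow 768 [264 151  23  54] [274. 182.] [554.4 137. ] ang -176.0 size [172.  69.]
yellow 635 [228 152  21  52] [239. 172.] [583.7 249.9] ang -173.3 size [168.  62.]
orange 155 [149  77  16  14] [156.  84.] [862.2 527.3] ang 107.9 size [46. 36.]
orange 152 [152  91  16  14] [160.  98.] [816.2 513. ] ang 105.9 size [45. 36.]
orange 153 [156 106  16  13] [164. 112.] [769.6 498.5] ang 102.8 size [46. 36.]
orange 19 [232 176   4   5] [233. 178.] [561.2 264.1] ang -163.5 size [15. 11.]
orange 16 [243 176   4   5] [245. 178.] [561.8 228.6] ang -171.4 size [13. 10.]
orange 17 [264 176   4   5] [266. 178.] [564.  162.8] ang -160.4 size [15. 11.]
orange 15 [280 176   4   5] [282. 178.] [564.4 112.2] ang -163.2 size [14. 11.]
[[0.267, -0.964, -0.0, -624.89], [-0.922, -0.256, 0.29, -32.695], [-0.279, -0.077, -0.957, 391.862], [0.0, 0.0, 0.0, 1.0]] [[331.0, 0.0, 318.0], [0.0, 331.0, 210.0], [0.0, 0.0, 1.0]]
```

Request:
{"method": "move_arm", "body": {
  "moves": [0,0,0,0.103,0,0,0,0.103,0,0,0,0.103,0,0,0,0.103],
  "claw": 60
}}

```text
t: 0.65
eef_pos: [167.2, -602.1, 214.4]
tcp_rot: [-3.141, 0.0, -0.382]
ft_force: [0.6, 0.1, -0.5]
opening: 0.654
grip_force: 0.0
```

Request:
{"method": "move_arm", "body": {
  "moves": [0.16,-0.3,0,0,0.16,-0.3,0,0,0.16,-0.3,0,0,0.16,-0.3,0,0,0.16,-0.3,0,0,0.16,-0.3,0,0,0.16,-0.3,0,0,0.16,-0.3,0,0,0,0,0,0]
}}

```text
t: 1.78
eef_pos: [480.0, -335.8, 214.4]
tcp_rot: [-3.141, 0.0, -0.372]
ft_force: [0.3, -0.0, 0.2]
opening: 0.632
grip_force: 0.0
```

```bash
python3 - <<'E'
from h import *
s=monitor.state();print(s['t'],s['eef_pos'],s['tcp_rot'])
im,K,T=shot("wrist","w1")
for b in blobs(mask(im,"blue"),300):
    P=ray(pts(b),K,T,24)[:,:2];c,a=axis(P)
    r=cv2.minAreaRect(P.astype(np.float32));print(b[0],c,np.degrees(np.arctan2(a[1],a[0])),r)
E
```

```text
1.775 [ 479.9981803  -335.77767643  214.36645167] [-3.14128966e+00  1.30070045e-04 -3.72488882e-01]
1917 [ 461.37421318 -324.40738456] 158.86827433695967 ((457.8787841796875, -322.6823425292969), (22.998695373535156, 112.69483947753906), 68.94832611083984)
```

View pics/w1.png

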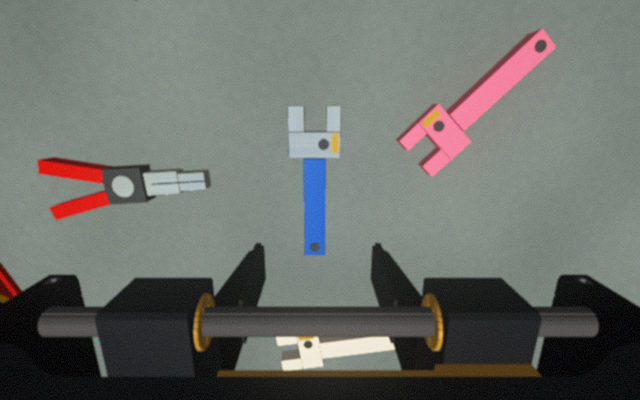

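The wrist close-up shows the blue wrench at (314,180), jaws up. It is clear of the pink one (478,100) and the white one (330,350), and the pliers sit at (123,186). The measured handle is 113 x 23 mm against 115 x 24 given, so this is the right one.

Request:
{"method": "move_arm", "body": {
  "moves": [0.014,-0.028,0.25,-0.003,0,0,0.25,0,0,0,0.25,0,0,0,0.25,0,0,0,0.2,0,0,0,0.1,0,0,0,0.036,0,0,0,0,0]
}}

```text
t: 2.82
eef_pos: [481.6, -335.3, 14.8]
tcp_rot: [3.141, -0.001, -0.372]
ft_force: [0.3, 0.4, -0.4]
opening: 0.633
grip_force: 0.0
```

Request:
{"method": "move_arm", "body": {
  "moves": [0,0,0,0,0,0,0,0,0,0,0,0,0,0,0,0,0,0,0,0],
  "claw": 0
}}

```text
t: 3.45
eef_pos: [481.7, -334.8, 14.4]
tcp_rot: [-3.142, -0.0, -0.372]
ft_force: [0.2, 2.4, 3.0]
opening: 0.249
grip_force: 30.0
```

Request:
{"method": "move_arm", "body": {
  "moves": [0,0,-0.1,0,0,0,-0.3,0,0,0,-0.35,0,0,0,-0.35,0,0,0,-0.35,0,0,0,-0.25,0,0,0,0,-0.084,0,0,0,-0.084,0,0,0,-0.084]
}}

```text
t: 4.58
eef_pos: [481.2, -334.6, 270.1]
tcp_rot: [3.141, -0.0, 0.029]
ft_force: [0.1, 0.5, -2.4]
opening: 0.249
grip_force: 30.0
```

Request:
{"method": "move_arm", "body": {
  "moves": [0,-0.2,0,0,0.015,-0.36,0,0,0.015,-0.36,0,0,0.015,-0.36,0,0,0.015,-0.36,0,0,0.015,-0.36,0,0,0.015,-0.36,0,0,0.015,-0.36,0,0,0.015,-0.36,0,0,0.015,-0.36,0,0]
}}

```text
t: 5.82
eef_pos: [488.8, 183.1, 270.1]
tcp_rot: [3.141, -0.001, 0.024]
ft_force: [0.8, -0.4, -3.0]
opening: 0.253
grip_force: 30.0
```

Request:
{"method": "move_arm", "body": {
  "moves": [0,-0.1,0,0,0,0,0,0,0,0,0,0]
}}

```text
t: 6.2
eef_pos: [489.0, 195.3, 269.4]
tcp_rot: [3.141, -0.0, 0.023]
ft_force: [0.4, 0.7, -2.6]
opening: 0.251
grip_force: 30.0
```

```bash
python3 - <<'E'
from h import *
s=monitor.state();print(s['t'],s['eef_pos'],s['tcp_rot'],s['opening'])
im,K,T=shot("wrist","w2")
for col in("yellow","orange"):
  for b in blobs(mask(im,col),60):
    P=ray(pts(b),K,T,80)[:,:2];print(col,b[0],b[1],P.mean(0).round(1))
E
```

```text
6.2 [488.96368451 195.33713538 269.4147745 ] [ 3.14118159e+00 -4.55641774e-05  2.33524381e-02] 0.25065453242721203
yellow 356 [200   6 121   3] [664.  255.1]
yellow 304 [329   7 121   3] [666.3 126.1]
yellow 4255 [356  22  50 160] [589.  129.7]
yellow 4585 [227  28  73  84] [615.8 250.5]
yellow 512 [354 165  15  37] [494.4 147. ]
yellow 62 [366 323   5  27] [295.9 125.5]
orange 125 [248 111  11  14] [561.8 264. ]
orange 136 [393 111  13  14] [564.6 111.3]
```

View pics/w2.png

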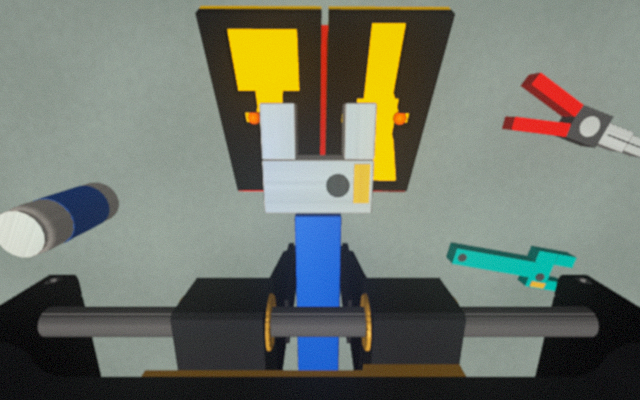

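```bash
cat >> h.py <<'E'
def frame(X,Y,yaw):
    c,s=np.cos(yaw),np.sin(yaw);a=np.pi/6
    R=np.array([[c*np.cos(a),-s,-c*np.sin(a)],[s*np.cos(a),c,-s*np.sin(a)],[np.sin(a),0,np.cos(a)]])
    return R,np.array([X,Y,72.])
def tray(px,K,T,F,dz=0):
    R,o=F;p=ray(px,K,T,plane=(R[:,2],o+R[:,2]*dz));return (p-o)@R
E
python3 - <<'E'
from h import *
psi=np.radians(1.05);F=frame(568,246.3,psi)
im,K,T=shot("wrist")
m=mask(im,"yellow")
for b in blobs(m,1500):
    P=tray(pts(b),K,T,F);print("floor blob",P.min(0).round(1),P.max(0).round(1))
    for lo,hi in((30,40),(40,60),(60,80),(80,100)):
        q=P[(P[:,0]>lo)&(P[:,0]<hi)]
        if len(q): print(lo,np.percentile(q[:,1],[2,98]).round(1),q[:,0].max().round(1))
# y edges per side tilt for yaw
for b in blobs(mask(im,"yellow"),250):
    if b[1][1]<10: print("stripe",tray(pts(b),K,T,F,12).mean(0).round(1))
for b in blobs(mask(im,"orange"),60): print("bump",tray(pts(b),K,T,F,12).mean(0).round(1),tray(pts(b),K,T,F,12).min(0).round(1),tray(pts(b),K,T,F,12).max(0).round(1))
# top camera
im,K,T=shot("top")
for b in blobs(mask(im,"yellow"),500):
    if b[2][0]<300 and b[2][1]>140:
        P=tray(pts(b),K,T,F);print("top blob",P.min(0).round(1),P.max(0).round(1),[np.median(P[(P[:,0]>l)&(P[:,0]<l+30),1]).round(1) for l in(-80,-50,-20,10,40,60)])
for b in blobs(mask(im,"orange"),12):
    if b[2][0]<300 and b[2][1]>140: print("top bump",tray(pts(b),K,T,F,12).mean(0).round(1))
E
```

```text
floor blob [ -97.9 -148.8   -0. ] [ 87.7 -89.1   0. ]
30 [-126.   -96.1] 39.6
40 [-125.8  -96.1] 59.6
60 [-125.8  -96.2] 79.6
80 [-125.6  -96.4] 87.7
floor blob [  0.9 -31.   -0. ] [82.4 32.3  0. ]
30 [-29.9  31. ] 40.0
40 [-29.7  31. ] 60.0
60 [-29.7  30.9] 80.0
80 [-28.4  30.1] 82.4
stripe [101.9   1.6  12. ]
stripe [ 101.8 -110.6   12. ]
bump [ 0.3 17.3 12. ] [-7.4 11.7 12. ] [ 7.9 23.7 12. ]
bump [   0.2 -134.3   12. ] [  -6.6 -140.7   12. ] [   8.6 -127.8   12. ]
top blob [ -93.9 -144.8   -0. ] [ 86.5 -73.2   0. ] [np.float64(-122.6), np.float64(-120.1), np.float64(-118.0), np.float64(-108.8), np.float64(-107.4), np.float64(-108.0)]
top bump [  -0.2 -133.9   12. ]
```

The picture shows the held wrench centred at (318,290), jaws up. The wrench-tray pocket is at (263,60), the pliers-tray slot at (385,60), and the orange bumpers are at (253,117) and (400,118). The moves can't tilt the tool, so I'll lower the wrench onto the black rims between the two recesses. It should then pivot in the grip until it lies flat at the 30° lean.

Request:
{"method": "move_arm", "body": {
  "moves": [0.2,0.015,0,0.003,0.2,0.015,0,0,0,0,0.3,0,0,0,0.3,0,0,0,0.2,0,0,0,0,0]
}}

```text
t: 7.1
eef_pos: [548.4, 192.3, 147.5]
tcp_rot: [3.141, 0.004, 0.018]
ft_force: [0.0, -0.2, -2.3]
opening: 0.251
grip_force: 30.0
```

Request:
{"method": "move_arm", "body": {
  "moves": [0,0,0.03,0,0,0,0.03,0,0,0,0.03,0,0,0,0.03,0,0,0,0.03,0]
}}

```text
t: 7.72
eef_pos: [548.6, 193.3, 126.5]
tcp_rot: [3.141, 0.001, 0.02]
ft_force: [-5.3, -0.3, 1.0]
opening: 0.25
grip_force: 30.0
```

Request:
{"method": "move_arm", "body": {
  "moves": [0,0.01,0.03,0,0,0,0.03,0,0,0,0.03,0,0,0,0.03,0,0,0,0.03,0,0,0,0.03,0,0,0,0,0]
}}

```text
t: 8.6
eef_pos: [549.1, 191.6, 99.4]
tcp_rot: [3.141, 0.0, 0.019]
ft_force: [-0.3, -0.1, 1.7]
opening: 0.251
grip_force: 30.0
```

Request:
{"method": "move_arm", "body": {
  "moves": [0,0,0.02,0,0,0,0.02,0,0,0,0,0]
}}

```text
t: 8.98
eef_pos: [549.1, 191.8, 93.6]
tcp_rot: [3.142, 0.0, 0.019]
ft_force: [-0.1, -0.2, 2.3]
opening: 0.249
grip_force: 30.0
```

Request:
{"method": "move_arm", "body": {
  "moves": [0,0,0.015,0,0,0,0.015,0,0,0,0,0]
}}

```text
t: 9.35
eef_pos: [550.1, 191.8, 92.5]
tcp_rot: [-3.141, -0.004, 0.02]
ft_force: [-6.8, -3.8, 35.7]
opening: 0.247
grip_force: 30.0
```

```bash
python3 - <<'E'
from h import *
print(monitor.state()['eef_pos'],monitor.state()['ft_force'])
im,K,T=shot("scene");w=viewer.read_camera("wrist")
a=cv2.resize(im[180:310,300:450],None,fx=3,fy=3,interpolation=cv2.INTER_CUBIC)
cv2.imwrite("pics/c3.png",np.hstack([a[:390],cv2.resize(w,None,fx=.55,fy=.55)[:220].copy() if 0 else cv2.copyMakeBorder(w[:390,150:490],0,0,0,0,0)])[:,:,::-1])
E
```

```text
[550.13421895 191.76908192  92.4935601 ] [-6.83306282 -3.80735297 35.6877145 ]
```

View pics/c3.png

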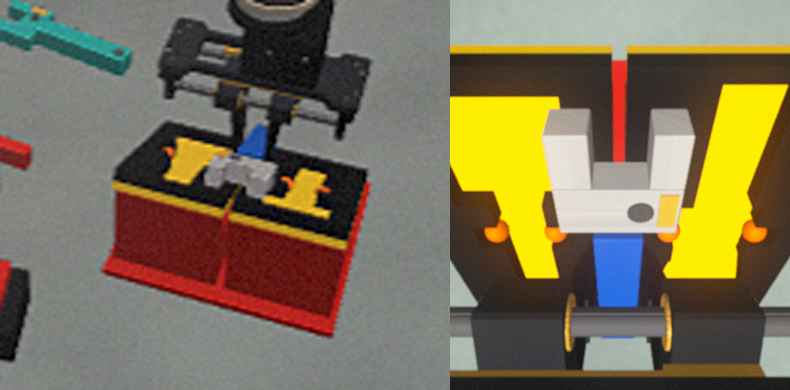

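The crop shows the wrench lying flat on the rims between the trays, with its head at about (620,170) and the handle/head boundary at (617,234). The bumpers are beside it at (497,232), (556,233), (668,233) and (755,231). Next I'll measure the wrench against the recess from this close view.

```bash
python3 - <<'E'
from h import *
F=frame(567,246.1,np.radians(1.05))
im,K,T=shot("wrist")
b=max([b for b in blobs(mask(im,"blue"),200) if 250<b[2][0]<400],key=lambda b:b[0])
P=tray(pts(b),K,T,F,36);print("blue x",P[:,0].max().round(1))
for lo,hi in((0,10),(10,20),(20,30)):
    q=P[(P[:,0]>lo)&(P[:,0]<hi)];print(lo,q[:,1].min().round(1) if len(q) else 0,q[:,1].max().round(1) if len(q) else 0)
for b in blobs(mask(im,"yellow"),300):
    P=tray(pts(b),K,T,F);print("yel",b[1],P.min(0).round(1),P.max(0).round(1))
    for lo in(-40,-20,0,15,40,60,70):
        q=P[(P[:,0]>lo)&(P[:,0]<lo+10)]
        if len(q): print(lo,q[:,1].min().round(1),q[:,1].max().round(1))
for b in blobs(mask(im,"orange"),100):P=tray(pts(b),K,T,F,13);print("or",b[2].round(),P.min(0).round(1),P.max(0).round(1))
print(tray([[545+150-450,115],[691+150-450,115],[545+150-450,190]],K,T,F,32).round(1), (-T[:3,:3].T@T[:3,3]).round())
E
```

```text
blue x 30.8
0 -66.2 -41.9
10 -66.2 -42.0
20 -66.0 -42.1
yel [ 47  46 265   8] [ 98.4 -51.4  -0. ] [101.2  52.1   0. ]
yel [327  46 265   8] [  98.6 -161.2   -0. ] [101.3 -57.6   0. ]
yel [363  84 126 195] [ -65.4 -142.1   -0. ] [ 86. -87.   0.]
-40 -137.1 -90.8
-20 -132.9 -90.1
0 -134.7 -91.3
15 -130.1 -97.9
40 -126.2 -97.9
60 -126.1 -97.9
70 -126.0 -97.9
yel [119  96 141 183] [-65.6 -28.5  -0. ] [80.5 32.6  0. ]
-40 -9.8 15.5
-20 -10.7 15.4
0 -9.8 17.6
15 -13.2 32.1
40 -17.2 32.6
60 -21.4 32.5
70 -28.5 32.5
yel [358 196  21  30] [ -4.5 -88.3  -0. ] [ 20.5 -78.6   0. ]
0 -88.3 -78.6
15 -88.3 -78.7
or [198. 232.] [-5.   7.6 13. ] [15.5 22.6 13. ]
or [453. 232.] [  -4.8 -139.8   13. ] [  16.5 -124.2   13. ]
or [256. 234.] [ -5.9 -24.3  13. ] [ 13.  -12.8  13. ]
or [368. 236.] [ -4.8 -89.   13. ] [ 10.6 -76.7  13. ]
[[ 90.3 -29.1  32. ]
 [ 90.3 -79.2  32. ]
 [ 55.  -23.5  32. ]] [631. 193. 263.]
```

Request:
{"method": "move_arm", "body": {
  "moves": [-0.02,0,-0.06,0,-0.03,0,-0.06,0,-0.01,-0.12,0,0,0,-0.12,0,0,0,-0.12,0,0,0,0,0,0]
}}

```text
t: 10.25
eef_pos: [538.7, 247.3, 106.7]
tcp_rot: [3.141, 0.0, 0.022]
ft_force: [0.2, -0.3, -2.5]
opening: 0.248
grip_force: 30.0
```

```bash
cat > m.py <<'E'
from h import *
F=frame(567,246.1,np.radians(1.05))
s=monitor.state();print(s['t'],s['eef_pos'].round(1),s['tcp_rot'][2],((s['eef_pos']-F[1])@F[0]).round(1))
im,K,T=shot("wrist")
cv2.imwrite("pics/m.png",im[:,:,::-1])
def meas(dz):
    b=max([b for b in blobs(mask(im,"blue"),200) if 250<b[2][0]<400],key=lambda b:b[0])
    P=tray(pts(b),K,T,F,dz);print("blue x",P[:,0].max().round(1),"y",[[P[(P[:,0]>l)&(P[:,0]<l+10),1].min().round(1),P[(P[:,0]>l)&(P[:,0]<l+10),1].max().round(1)] for l in(-10,0,10,20) if ((P[:,0]>l)&(P[:,0]<l+10)).any()])
def trayedges():
  for b in blobs(mask(im,"yellow"),300):
    P=tray(pts(b),K,T,F);print("yel",b[1],P.min(0)[:2].round(1),P.max(0)[:2].round(1))
    if b[1][3]>20: print([(l,P[(P[:,0]>l)&(P[:,0]<l+10),1].min().round(1),P[(P[:,0]>l)&(P[:,0]<l+10),1].max().round(1)) for l in(-60,-40,-20,0,15,40,60,70) if ((P[:,0]>l)&(P[:,0]<l+10)).any()])
  print("cam",((-T[:3,:3].T@T[:3,3]-F[1])@F[0]).round(0))
E
python3 - <<'E'
from m import *
meas(45);trayedges()
E
```

```text
10.25 [538.7 247.3 106.7] 0.021625231693118696 [-7.1  1.8 44.2]
blue x 18.6 y [[np.float64(-11.7), np.float64(15.1)], [np.float64(-11.6), np.float64(15.1)], [np.float64(-11.6), np.float64(15.1)]]
yel [200  26 244   7] [ 98.3 -51. ] [101.   51.7]
yel [387  26 253 251] [ -93.1 -133.9] [101.1 -55.2]
[(-60, np.float64(-58.0), np.float64(-56.7)), (-40, np.float64(-58.0), np.float64(-56.6)), (-20, np.float64(-58.1), np.float64(-56.6)), (0, np.float64(-58.1), np.float64(-56.5)), (15, np.float64(-58.1), np.float64(-56.6)), (40, np.float64(-58.1), np.float64(-56.6)), (60, np.float64(-57.9), np.float64(-56.6)), (70, np.float64(-57.9), np.float64(-56.5))]
yel [417  61 185 219] [ -97.6 -149.8] [ 86.8 -82.6]
[(-60, np.float64(-141.9), np.float64(-89.9)), (-40, np.float64(-137.4), np.float64(-95.4)), (-20, np.float64(-134.3), np.float64(-93.2)), (0, np.float64(-136.9), np.float64(-95.4)), (15, np.float64(-132.8), np.float64(-102.5)), (40, np.float64(-126.6), np.float64(-102.3)), (60, np.float64(-126.5), np.float64(-102.4)), (70, np.float64(-126.4), np.float64(-102.4))]
yel [253  72 137  90] [ 29.5 -31.3] [81.5 32.1]
[(40, np.float64(-14.8), np.float64(15.9)), (60, np.float64(-31.3), np.float64(32.0)), (70, np.float64(-31.2), np.float64(32.1))]
yel [358 196  21  30] [-26.9 -37. ] [  1.5 -26. ]
[(-20, np.float64(-36.9), np.float64(-26.1)), (0, np.float64(-36.8), np.float64(-26.0))]
cam [149.   2. 151.]
```

```bash
python3 - <<'E'
from m import *
meas(54);meas(53)
E
```

```text
10.3 [538.7 246.6 106.8] 0.021122562615061735 [-7.1  1.  44.2]
blue x 29.7 y [[np.float64(-11.5), np.float64(13.3)], [np.float64(-11.4), np.float64(13.3)], [np.float64(-11.3), np.float64(13.2)], [np.float64(-11.3), np.float64(13.3)]]
blue x 28.5 y [[np.float64(-11.6), np.float64(13.4)], [np.float64(-11.5), np.float64(13.4)], [np.float64(-11.4), np.float64(13.3)], [np.float64(-11.4), np.float64(13.4)]]
```

Request:
{"method": "move_arm", "body": {
  "moves": [0.016,0.003,0.033,0.002,0.019,0,0.033,0,0.019,0,0.033,0,0,0,0,0]
}}

```text
t: 10.85
eef_pos: [547.4, 245.0, 91.9]
tcp_rot: [3.141, 0.0, 0.016]
ft_force: [-0.7, 0.4, -1.9]
opening: 0.25
grip_force: 30.0
```

Request:
{"method": "move_arm", "body": {
  "moves": [0.006,0,0.01,0,0.006,0,0.01,0,0.006,0,0.01,0,0,0,0,0]
}}

```text
t: 11.35
eef_pos: [550.1, 245.6, 88.0]
tcp_rot: [-3.141, -0.001, 0.017]
ft_force: [0.5, 1.8, 1.0]
opening: 0.248
grip_force: 30.0
```

```bash
python3 - <<'E'
from m import *
print(s['ft_force']);meas(31);meas(36);trayedges()
E
```

```text
11.35 [550.1 245.6  88. ] 0.016516234585951306 [-6.7 -0.2 22.4]
[0.51640431 1.81735692 0.9552649 ]
blue x 28.7 y [[np.float64(-12.6), np.float64(12.2)], [np.float64(-12.6), np.float64(12.1)], [np.float64(-12.6), np.float64(12.2)], [np.float64(-12.7), np.float64(11.7)]]
blue x 34.8 y [[np.float64(-12.1), np.float64(11.5)], [np.float64(-12.0), np.float64(11.5)], [np.float64(-12.0), np.float64(11.5)], [np.float64(-12.1), np.float64(11.4)]]
yel [439  45 201 100] [  57.2 -122.3] [101.5 -54.8]
[(60, np.float64(-57.9), np.float64(-57.3)), (70, np.float64(-57.9), np.float64(-57.2))]
yel [179  46 273   9] [ 98.3 -51. ] [101.4  52. ]
yel [441  85 185 218] [ -97.3 -149.9] [ 86. -91.]
[(-60, np.float64(-142.3), np.float64(-91.7)), (-40, np.float64(-137.7), np.float64(-96.7)), (-20, np.float64(-134.5), np.float64(-96.2)), (0, np.float64(-137.2), np.float64(-96.7)), (15, np.float64(-133.1), np.float64(-103.8)), (40, np.float64(-126.7), np.float64(-103.9)), (60, np.float64(-126.6), np.float64(-104.0)), (70, np.float64(-126.5), np.float64(-103.9))]
yel [241  98 150  64] [ 47.2 -31.1] [80.6 32.1]
[(40, np.float64(-14.4), np.float64(11.7)), (60, np.float64(-14.6), np.float64(11.6)), (70, np.float64(-31.1), np.float64(32.1))]
yel [358 196  21  30] [ -1.2 -33.4] [ 23.1 -24. ]
[(0, np.float64(-33.4), np.float64(-24.1)), (15, np.float64(-33.4), np.float64(-24.0))]
cam [149.  -0. 129.]
```

Request:
{"method": "move_arm", "body": {
  "moves": [0.005,-0.004,0.009,0,0.003,0,0.008,0,0,0,0,0]
}}

```text
t: 11.78
eef_pos: [551.5, 246.0, 85.3]
tcp_rot: [-3.141, -0.001, 0.016]
ft_force: [1.3, 1.7, 1.2]
opening: 0.251
grip_force: 30.0
```

Request:
{"method": "move_arm", "body": {
  "moves": [0,0,0,0,0,0,0,0,0,0,0,0],
  "claw": 40
}}

```text
t: 12.15
eef_pos: [550.9, 245.8, 85.1]
tcp_rot: [3.141, 0.001, 0.016]
ft_force: [0.2, -0.3, 0.4]
opening: 0.416
grip_force: 0.0
```

```bash
python3 - <<'E'
from m import *
print(s['ft_force']);meas(30);meas(26)
E
python3 -c "
import cv2;cv2.imwrite('pics/m1.png',cv2.imread('pics/m.png')[:,120:520])"
```

```text
12.15 [550.9 245.8  85.1] 0.016223658924282125 [-7.4  0.  19.4]
[ 0.16683052 -0.25209844  0.39529927]
blue x 31.1 y [[np.float64(-12.0), np.float64(12.4)], [np.float64(-11.9), np.float64(12.3)], [np.float64(-11.9), np.float64(12.4)], [np.float64(-11.3), np.float64(11.3)]]
blue x 26.2 y [[np.float64(-12.5), np.float64(12.9)], [np.float64(-12.4), np.float64(12.9)], [np.float64(-12.4), np.float64(12.6)], [np.float64(-11.5), np.float64(11.5)]]
```

View pics/m1.png

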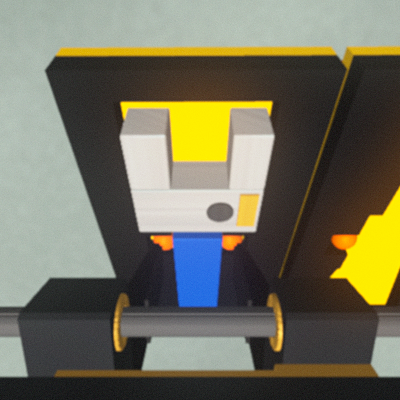

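The crop shows the wrench released and resting in its recess, head in the pocket at (195,170) and the handle between the bumpers at (162,241) and (232,241). I'll back off, shut the fingers and press it home.

Request:
{"method": "move_arm", "body": {
  "moves": [0,0,-0.1,0,0,0,-0.16,0]
}}

```text
t: 12.45
eef_pos: [550.9, 245.9, 125.1]
tcp_rot: [3.141, 0.001, 0.016]
ft_force: [0.4, -0.2, 0.6]
opening: 0.417
grip_force: 0.0
```

Request:
{"method": "move_arm", "body": {
  "moves": [-0.045,0,0,0,0,0,0,0,0,0,0,0,0,0,0,0,0,0,0,0],
  "claw": 0
}}

```text
t: 13.08
eef_pos: [544.3, 245.8, 123.9]
tcp_rot: [3.141, 0.001, 0.016]
ft_force: [0.6, 0.7, -0.1]
opening: 0.01
grip_force: 0.0
```

Request:
{"method": "move_arm", "body": {
  "moves": [0,0,0.1,0,0,0,0.05,0,0,0,0,0]
}}

```text
t: 13.45
eef_pos: [543.9, 245.7, 100.7]
tcp_rot: [3.141, 0.002, 0.016]
ft_force: [-0.6, 0.0, -0.5]
opening: 0.005
grip_force: 0.0
```

Request:
{"method": "move_arm", "body": {
  "moves": [0,0,0.013,0,0,0,0.013,0,0,0,0,0]
}}

```text
t: 13.82
eef_pos: [544.7, 246.0, 98.4]
tcp_rot: [-3.141, -0.001, 0.016]
ft_force: [0.1, -0.3, 2.0]
opening: 0.006
grip_force: 0.9
```

Request:
{"method": "move_arm", "body": {
  "moves": [0,0,0.008,0,0,0,0.008,0,0,0,0,0]
}}

```text
t: 14.2
eef_pos: [544.9, 246.0, 96.2]
tcp_rot: [-3.141, -0.002, 0.016]
ft_force: [0.4, 0.3, 5.6]
opening: 0.005
grip_force: 2.2
```

Request:
{"method": "move_arm", "body": {
  "moves": [0,0,0.008,0,0,0,0.008,0,0,0,0,0]
}}

```text
t: 14.58
eef_pos: [545.1, 246.0, 94.0]
tcp_rot: [-3.141, -0.002, 0.016]
ft_force: [0.7, 0.6, 7.1]
opening: 0.004
grip_force: 2.9
```

Request:
{"method": "move_arm", "body": {
  "moves": [0,0,0.008,0,0,0,0.008,0,0,0,0,0]
}}

```text
t: 14.95
eef_pos: [545.5, 246.1, 93.4]
tcp_rot: [-3.141, -0.004, 0.016]
ft_force: [-3.8, -1.4, 24.6]
opening: 0.006
grip_force: 11.7
```

Request:
{"method": "move_arm", "body": {
  "moves": [0,0,0.008,0,0,0,0,0]
}}

```text
t: 15.2
eef_pos: [545.7, 246.2, 93.2]
tcp_rot: [-3.14, -0.005, 0.016]
ft_force: [-5.2, -3.0, 35.2]
opening: 0.01
grip_force: 16.6
```

Request:
{"method": "move_arm", "body": {
  "moves": [0,0,-0.1,0,0,0,-0.3,0,0,0,-0.4,0,0,0,-0.3,0,0,0,0,0],
  "claw": 70
}}

```text
t: 15.82
eef_pos: [545.1, 246.2, 258.0]
tcp_rot: [-3.14, -0.006, 0.016]
ft_force: [-0.4, 0.1, -1.2]
opening: 0.475
grip_force: 0.0
```

```bash
python3 - <<'E'
from m import *
for dz in (24,):meas(dz)
trayedges()
im2,K,T=shot("top")
h=cv2.cvtColor(im2,cv2.COLOR_RGB2HSV);
for b in blobs(mask(im2,"red"),60):
    if 320<b[2][0]<360 and b[2][1]>150:
        P=ray(pts(b),K,T,24)[:,:2];c,a=axis(P);print(c.round(1),np.degrees(np.arctan2(a[1],a[0])).round(1))
print(ray([[358.5,184.5],[384,193]],K,T,22).round(1))
E
```

```text
15.825 [545.1 246.2 258. ] 0.016418619438105075 [ 74.1   0.5 172. ]
blue x 27.0 y [[np.float64(-10.3), np.float64(10.8)], [np.float64(-10.1), np.float64(10.6)], [np.float64(-10.8), np.float64(11.2)], [np.float64(-10.7), np.float64(10.1)]]
yel [259  77 118   5] [ 98.  -50.3] [101.6  51.3]
yel [384  77 120   5] [  97.9 -160.6] [101.5 -57. ]
yel [379  94  80 134] [ -97.4 -149.2] [ 85.9 -78. ]
[(-60, np.float64(-141.5), np.float64(-84.8)), (-40, np.float64(-137.2), np.float64(-89.7)), (-20, np.float64(-133.1), np.float64(-89.9)), (0, np.float64(-134.8), np.float64(-91.1)), (15, np.float64(-131.1), np.float64(-94.4)), (40, np.float64(-126.8), np.float64(-97.7)), (60, np.float64(-126.6), np.float64(-97.9)), (70, np.float64(-126.3), np.float64(-97.7))]
yel [306 100  27  27] [ 53.2 -12.9] [80.4 11.3]
[(60, np.float64(-12.3), np.float64(11.3)), (70, np.float64(-12.9), np.float64(11.2))]
cam [230.   0. 279.]
[594.6 -85.8] 59.8
[557.4 -74.3] 84.5
[[ 560.5 -133.8   22. ]
 [ 534.7 -217.1   22. ]]
```

Request:
{"method": "move_arm", "body": {
  "moves": [0,0,0,-0.099,0,0,0,-0.099,0,0,0,-0.099,0,0,0,-0.099,0,0,0,-0.099,0,0,0,-0.099,0,0,0,-0.099,0,0,0,-0.099]
}}

```text
t: 16.92
eef_pos: [543.7, 245.6, 252.5]
tcp_rot: [-3.139, 0.002, 1.266]
ft_force: [-0.3, 1.1, -0.0]
opening: 0.734
grip_force: 0.0
```

Request:
{"method": "move_arm", "body": {
  "moves": [-0.3,0.11,0,0,-0.3,0.11,0,0,-0.3,0.11,0,0,-0.3,0.11,0,0,-0.3,0.11,0,0,-0.3,0.11,0,0,-0.3,0.11,0,0,-0.28,0.1,0,0,0,0,0,0]
}}

```text
t: 18.05
eef_pos: [558.9, -136.4, 252.5]
tcp_rot: [-3.138, 0.0, 1.257]
ft_force: [-0.4, -0.2, -0.7]
opening: 0.738
grip_force: 0.0
```

```bash
python3 - <<'E'
from h import *
s=monitor.state();print(s['t'],s['eef_pos'],s['tcp_rot'],s['joints'])
im,K,T=shot("wrist","w4")
for b in blobs(mask(im,"red"),150):
    P=ray(pts(b),K,T,24)[:,:2];c,a=axis(P);r=cv2.minAreaRect(P.astype(np.float32))
    print(b[0],b[1],c.round(1),np.degrees(np.arctan2(a[1],a[0])).round(1),np.round(r[1],1))
E
```

```text
18.05 [ 558.87815935 -136.37081851  252.46701994] [-3.13835296e+00  2.10416767e-04  1.25700522e+00] [-3.53975290e-01  3.84734153e-01  1.63234408e+00 -3.76773536e-04
  1.12774307e+00 -4.00217735e-02]
563 [179   0  63  23] [501.1  76.6] 177.1 [14.5 67.4]
3867 [441   0  89  64] [781.4 -31.2] 156.8 [73.5 74.5]
810 [289 101  27  61] [558.5 -75.2] 84.6 [69.3 15.9]
811 [322 101  27  61] [595.3 -87.2] 59.4 [69.6 15.8]
```

View pics/w4.png

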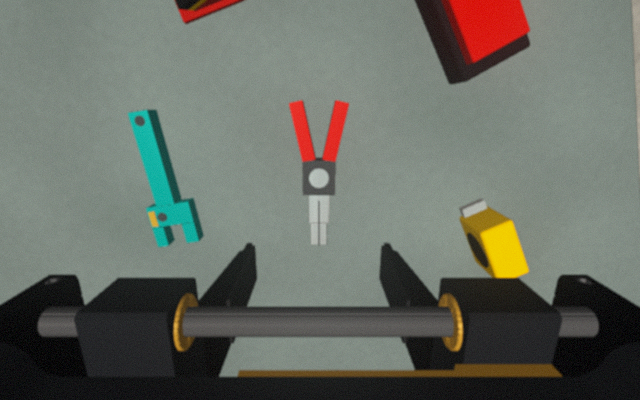

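The picture shows the pliers at (319,178), red handles up and jaws down, with the tool already lined up. The turquoise wrench at (165,180) and the tape at (495,240) are clear of the fingers.

Request:
{"method": "move_arm", "body": {
  "moves": [0.013,0,0.27,0,0,0,0.27,0,0,0,0.27,0,0,0,0.27,0,0,0,0.27,0,0,0,0.15,0,0,0,0.085,0,0,0,0,0]
}}

```text
t: 19.1
eef_pos: [559.7, -131.4, 16.1]
tcp_rot: [-3.14, -0.0, 1.261]
ft_force: [-0.0, 0.6, -0.9]
opening: 0.734
grip_force: 0.0
```

Request:
{"method": "move_arm", "body": {
  "moves": [0,0,0,0,0,0,0,0,0,0,0,0,0,0,0,0,0,0,0,0],
  "claw": 0
}}

```text
t: 19.73
eef_pos: [560.3, -132.2, 17.2]
tcp_rot: [3.141, 0.0, 1.26]
ft_force: [-0.9, 0.3, 5.4]
opening: 0.419
grip_force: 30.0
```

Request:
{"method": "move_arm", "body": {
  "moves": [0,0,-0.1,0,0,0,-0.25,0,0,0,-0.3,0,0,0,-0.3,0,0,0,-0.3,0,0,0,-0.3,0,0,0,-0.1,-0.09,0,0,0,-0.1,0,0,0,-0.1,0,0,0,-0.1]
}}

```text
t: 20.98
eef_pos: [559.6, -131.9, 264.8]
tcp_rot: [-3.141, -0.0, 1.878]
ft_force: [0.5, 0.5, -3.4]
opening: 0.417
grip_force: 30.0
```

Request:
{"method": "move_arm", "body": {
  "moves": [0,0,0,-0.1,0,0,0,-0.1,0,0,0,-0.1,0,0,0,-0.1,0,0,0,-0.1,0,0,0,-0.1,0,0,0,-0.1,0,0,0,-0.1,0,0,0,-0.02,0,0,0,0]
}}

```text
t: 22.22
eef_pos: [559.9, -132.0, 264.5]
tcp_rot: [-3.141, -0.0, -3.125]
ft_force: [0.8, 0.2, -1.9]
opening: 0.415
grip_force: 30.0
```

Request:
{"method": "move_arm", "body": {
  "moves": [0,0.31,0,0,0,0.31,0,0,0,0.31,0,0,0,0.31,0,0,0,0.31,0,0,0,0.31,0,0,0,0.28,0,0,0,0,0,0]
}}

```text
t: 23.22
eef_pos: [553.4, 191.2, 264.2]
tcp_rot: [3.141, -0.0, -3.121]
ft_force: [-0.6, 0.0, -2.8]
opening: 0.414
grip_force: 30.0
```

```bash
python3 - <<'E'
from m import *
print(s['tcp_rot'],s['opening'],s['ft_force'])
for b in blobs(mask(im,"red"),200):
    P=ray(pts(b),K,T,s['eef_pos'][2]+7)[:,:2];c,a=axis(P);print(b[0],b[1],c.round(1),np.degrees(np.arctan2(a[1],a[0])).round(1))
trayedges()
E
cp pics/m.png pics/w5.png
```

```text
23.225 [553.4 191.2 264.2] -3.1214527997306893 [ 83.4 -54.6 173.7]
[ 3.14140923e+00 -2.85828138e-04 -3.12145280e+00] 0.41365417252497044 [-0.5690584   0.0336345  -2.76132932]
11410 [228  96 180 141] [496.1 190.4] 173.5
276 [127 336  18  25] [607.4  85.2] -172.6
yel [239 122  43 154] [ -95.8 -149.4] [ 84.5 -95.2]
[(-60, np.float64(-141.6), np.float64(-123.6)), (-40, np.float64(-137.1), np.float64(-117.0)), (-20, np.float64(-133.4), np.float64(-111.7)), (0, np.float64(-133.8), np.float64(-106.4)), (15, np.float64(-132.0), np.float64(-101.5)), (40, np.float64(-126.4), np.float64(-95.2)), (60, np.float64(-126.6), np.float64(-110.2)), (70, np.float64(-126.1), np.float64(-116.3))]
cam [ 97. -55. 362.]
```

View pics/w5.png

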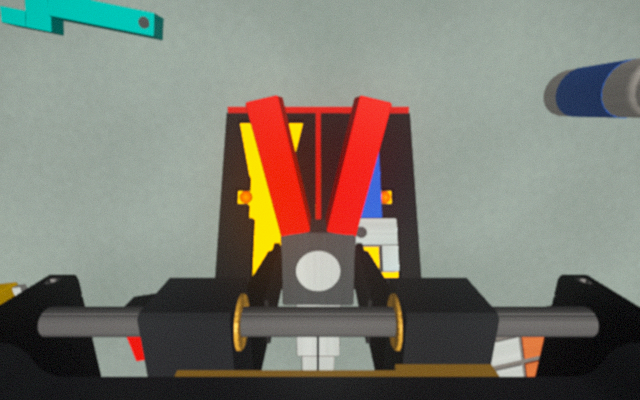

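The picture shows the pliers held level over the midline, pivot at (318,270), handles up in the image and so down the slope. The wrench is visible home in its recess at (375,225). I'll use the same pivot method on the rims.

Request:
{"method": "move_arm", "body": {
  "moves": [0.046,0.012,0.25,0.003,0,0,0.25,0,0,0,0.2,0,0,0,0.07,0,0,0,0,0]
}}

```text
t: 23.9
eef_pos: [547.1, 189.9, 148.9]
tcp_rot: [-3.141, -0.0, -3.128]
ft_force: [0.4, -0.5, -1.8]
opening: 0.414
grip_force: 30.0
```

Request:
{"method": "move_arm", "body": {
  "moves": [0,0,0.03,0,0,0,0.03,0,0,0,0.03,0,0,0,0.03,0,0,0,0.03,0,0,0,0.03,0,0,0,0,0]
}}

```text
t: 24.78
eef_pos: [546.9, 190.5, 121.3]
tcp_rot: [-3.141, -0.001, -3.127]
ft_force: [-3.1, -0.9, -1.3]
opening: 0.414
grip_force: 30.0
```

Request:
{"method": "move_arm", "body": {
  "moves": [0,0,0.03,0,0,0,0.03,0,0,0,0.03,0,0,0,0.03,0,0,0,0.02,0,0,0,0,0]
}}

```text
t: 25.52
eef_pos: [546.9, 190.5, 100.5]
tcp_rot: [-3.141, -0.0, -3.127]
ft_force: [-1.2, 1.0, -1.7]
opening: 0.417
grip_force: 30.0
```

Request:
{"method": "move_arm", "body": {
  "moves": [0,0,0.013,0,0,0,0.013,0,0,0,0,0]
}}

```text
t: 25.9
eef_pos: [546.9, 190.5, 96.7]
tcp_rot: [-3.141, -0.0, -3.127]
ft_force: [-0.4, -0.1, -0.3]
opening: 0.419
grip_force: 30.0
```

Request:
{"method": "move_arm", "body": {
  "moves": [0,0,0.01,0,0,0,0.01,0,0,0,0,0]
}}

```text
t: 26.28
eef_pos: [547.1, 190.5, 95.7]
tcp_rot: [3.141, 0.002, -3.127]
ft_force: [-7.7, -2.2, 20.6]
opening: 0.413
grip_force: 30.0
```

```bash
cat > p.py <<'E'
from m import *
from scipy.spatial import ConvexHull
def pl(dz):
    B=sorted([b for b in blobs(mask(im,"red"),800)],key=lambda b:-b[0])[:2]
    o=[]
    for b in B:
        P=tray(pts(b),K,T,F,dz)[:,:2];r=cv2.minAreaRect(P.astype(np.float32));c,a=axis(P);a=a*np.sign(a[0])
        o.append((np.array(r[0]),np.degrees(np.arctan2(a[1],a[0]))));print(b[1],np.round(r[0],1),np.round(r[1],1),o[-1][1].round(1))
    print("mid",(o[0][0]+o[1][0])/2,"head",(o[0][1]+o[1][1])/2)
    # grey pivot disc
    g=(im.min(2)>150)&((im.max(2).astype(int)-im.min(2))<25)
    for b in blobs(g.astype(np.uint8),400):
        if 280<b[2][0]<360: print("grey",b[1],tray(b[2],K,T,F,dz).round(1))
E
python3 - <<'E'
from p import *
pl(36);trayedges()
E
```

```text
26.275 [547.1 190.5  95.7] -3.126677116475534 [ -6.2 -55.2  31. ]
[170 113 297 119] [-59.6 -55.2] [180.9  73. ] 85.6Traceback (most recent call last):
  File "<stdin>", line 2, in <module>
  File "p.py", line 9, in pl
    print("mid",(o[0][0]+o[1][0])/2,"head",(o[0][1]+o[1][1])/2)
                         ~^^^
IndexError: list index out of range
```

```bash
sed -i 's/blobs(mask(im,"red"),800)/blobs(mask(im,"red")*(im[...,0]>VT).astype(np.uint8),500)/; s/^def pl/VT=200\ndef pl/' p.py
python3 - <<'E'
import p
from p import *
print(np.percentile(im[...,0][mask(im,"red")>0],[5,20,40,60,80,95]))
for v in(170,200,215):
  p.VT=v
  try: pl(36)
  except Exception as e: print(v,e)
trayedges()
E
```

```text
26.325 [547.2 190.5  95.8] -3.12671356981721 [ -6.2 -55.2  31. ]
[142. 235. 239. 249. 250. 251.]
[170 113 297 119] [-59.6 -55.2] [180.9  73. ] 85.7
170 list index out of range
[170 113 297 118] [-59.9 -55.2] [180.9  72.5] 84.9
200 list index out of range
[170 113 297 118] [-59.9 -55.2] [180.9  72.5] 85.5
215 list index out of range
yel [178 141  99 144] [ -94.7 -148.9] [  5.5 -83.9]
[(-60, np.float64(-141.8), np.float64(-84.0)), (-40, np.float64(-137.4), np.float64(-85.1)), (-20, np.float64(-146.3), np.float64(-89.2)), (0, np.float64(-146.6), np.float64(-97.7))]
cam [  7. -55. 220.]
```

```bash
cat > p.py <<'E'
from m import *
def pl(dz,yc):
    y,x=np.nonzero(mask(im,"red"));P=tray(np.c_[x,y],K,T,F,dz)[:,:2];P=P[abs(P[:,1]-yc)<45]
    for l in(-76,-66,-56,-46,-36):
        q=P[abs(P[:,0]-l)<1.5][:,1]
        a,b=q[q<yc],q[q>yc];print(l,np.round([a.min(),a.max(),b.min(),b.max(),(a.min()+b.max())/2,(a.max()+b.min())/2],1))
    print("front end",P[:,0].max().round(1))
    g=(im.min(2)>150)&((im.max(2).astype(int)-im.min(2))<25)
    for b in blobs(g.astype(np.uint8),300):
        if 270<b[2][0]<370: print("grey",b[0],b[1],tray(b[2],K,T,F,dz)[0].round(1))
E
python3 - <<'E'
from p import *
pl(36,-55)
E
python3 -c "
import cv2;cv2.imwrite('pics/m2.png',cv2.imread('pics/m.png')[80:400,140:500])"
```

```text
26.375 [547.1 190.5  95.7] -3.126730764401234 [ -6.2 -55.2  31. ]
-76 [-85.6 -55.  -54.4 -22.7 -54.1 -54.7]
-66 [-82.8 -55.  -54.5 -24.9 -53.9 -54.8]
-56 [-75.6 -55.1 -54.5 -27.  -51.3 -54.8]
-46 [-78.8 -55.1 -54.5 -29.7 -54.2 -54.8]
-36 [-74.6 -55.1 -54.6 -31.7 -53.1 -54.9]
front end 3.4
grey 127287 [  0   0 640 306] [-92.2 -53.8  36. ]
grey 1625 [295 245  46  45] [ -3.1 -55.5  36. ]
grey 790 [293 336  24  35] [ 41.  -62.1  36. ]
grey 812 [319 336  24  35] [ 41. -49.  36.]
```

View pics/m2.png

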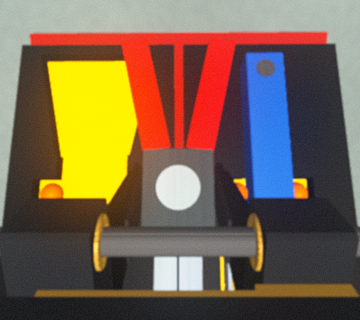

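The crop shows the pliers flat on the rims, with the disc at (178,187) and the handles down the slope. The wrench handle at (270,120) sits between its bumpers. Next I'll move over to the pliers recess.

Request:
{"method": "move_arm", "body": {
  "moves": [0.02,0,-0.04,0,0.027,0,-0.05,0,-0.006,-0.12,0,0,0,-0.12,0,0,0,-0.123,0,0,0,0,0,0,0,0,0,0]
}}

```text
t: 27.3
eef_pos: [541.7, 135.7, 107.3]
tcp_rot: [3.142, -0.0, -3.128]
ft_force: [-0.4, -0.5, -2.5]
opening: 0.418
grip_force: 30.0
```

```bash
python3 - <<'E'
from p import *
print(s['ft_force'])
pl(s and ((s['eef_pos']-F[1])@F[0])[2]+5,-110);trayedges()
E
```

```text
27.3 [541.7 135.7 107.3] -3.1276025945175796 [  -6.  -110.    44.2]
[-0.40069081 -0.45462472 -2.52639793]
-76 [-142.1 -124.1  -94.8  -65.4 -103.7 -109.4]
-66 [-140.  -123.9  -95.6  -66.1 -103.  -109.8]
-56 [-137.9 -122.1  -97.6  -66.  -102.  -109.8]
-46 [-135.3 -119.6 -100.   -65.9 -100.6 -109.8]
-36 [-133.3 -117.9 -102.5  -65.9  -99.6 -110.2]
front end 3.1
grey 130673 [  0   0 640 306] [ -91.5 -127.7   49.2]
grey 1634 [295 245  46  46] [  -2.9 -110.2   49.2]
grey 795 [294 336  23  35] [  41.  -116.9   49.2]
grey 777 [319 336  23  35] [  41.1 -103.9   49.2]
yel [294 148  49  80] [ -94.8 -127.9] [-34.  -91.6]
[(-60, np.float64(-120.9), np.float64(-99.7)), (-40, np.float64(-116.4), np.float64(-103.5))]
cam [   8. -110.  233.]
```

Request:
{"method": "move_arm", "body": {
  "moves": [-0.02,0,0.03,0,-0.017,0,0.029,0,-0.017,0,0.029,0,0,0,0,0]
}}

```text
t: 27.85
eef_pos: [549.7, 136.2, 93.7]
tcp_rot: [-3.142, -0.001, -3.127]
ft_force: [0.7, 0.7, -2.3]
opening: 0.414
grip_force: 30.0
```

Request:
{"method": "move_arm", "body": {
  "moves": [-0.006,0,0.01,0,-0.006,0,0.01,0,0,0,0,0]
}}

```text
t: 28.22
eef_pos: [551.5, 136.1, 91.0]
tcp_rot: [-3.142, 0.0, -3.127]
ft_force: [-0.1, 1.1, -4.4]
opening: 0.418
grip_force: 30.0
```

Request:
{"method": "move_arm", "body": {
  "moves": [-0.006,0,0.01,0,0,0,0,0]
}}

```text
t: 28.48
eef_pos: [552.5, 136.1, 89.4]
tcp_rot: [-3.141, 0.0, -3.127]
ft_force: [-0.1, 0.0, -3.9]
opening: 0.417
grip_force: 30.0
```

```bash
python3 - <<'E'
from p import *
pl(((s['eef_pos']-F[1])@F[0])[2]+5,-110)
E
```

```text
28.475 [552.5 136.1  89.4] -3.1268559910663365 [  -5.6 -109.7   23.3]
-76 [-140.7 -126.3  -92.8  -79.  -109.8 -109.5]
-66 [-138.  -123.8  -94.8  -81.1 -109.6 -109.3]
-56 [-136.  -121.9  -96.7  -72.2 -104.1 -109.3]
-46 [-133.9 -120.   -99.8  -85.3 -109.6 -109.9]
-36 [-132.  -117.6 -101.7  -87.9 -109.9 -109.7]
front end -22.3
grey 122095 [  0   0 640 306] [ -93.6 -135.8   28.3]
grey 1653 [295 244  46  47] [  -2.4 -110.    28.3]
grey 789 [294 336  23  35] [  41.5 -116.6   28.3]
grey 789 [319 336  23  35] [  41.5 -103.7   28.3]
```

Request:
{"method": "move_arm", "body": {
  "moves": [-0.006,0,0.01,0,0,0,0,0]
}}

```text
t: 28.78
eef_pos: [553.5, 136.1, 87.9]
tcp_rot: [-3.142, 0.0, -3.127]
ft_force: [-0.3, 0.7, -4.7]
opening: 0.42
grip_force: 30.0
```

Request:
{"method": "move_arm", "body": {
  "moves": [-0.006,0,0.01,0,0,0,0,0]
}}

```text
t: 29.02
eef_pos: [554.3, 136.1, 86.5]
tcp_rot: [-3.142, 0.0, -3.127]
ft_force: [-0.1, 0.8, -3.3]
opening: 0.416
grip_force: 30.0
```

Request:
{"method": "move_arm", "body": {
  "moves": [0,0,0,0,0,0,0,0,0,0,0,0],
  "claw": 56
}}

```text
t: 29.4
eef_pos: [554.4, 136.1, 86.8]
tcp_rot: [-3.142, 0.001, -3.127]
ft_force: [0.1, -0.1, 0.5]
opening: 0.584
grip_force: 0.0
```

Request:
{"method": "move_arm", "body": {
  "moves": [0,0,-0.08,0,0,0,-0.18,0]
}}

```text
t: 29.65
eef_pos: [553.8, 136.1, 126.0]
tcp_rot: [-3.141, -0.002, -3.127]
ft_force: [0.2, -0.1, 0.5]
opening: 0.586
grip_force: 0.0
```

Request:
{"method": "move_arm", "body": {
  "moves": [0.06,0,0,0,0,0,0,0,0,0,0,0,0,0,0,0,0,0,0,0],
  "claw": 0
}}

```text
t: 30.28
eef_pos: [545.2, 136.0, 125.3]
tcp_rot: [-3.141, -0.0, -3.127]
ft_force: [-0.4, 1.2, 0.8]
opening: 0.122
grip_force: 0.0
```

```bash
python3 - <<'E'
from p import *
pl(24,-110);pl(28,-110)
E
python3 -c "
import cv2;cv2.imwrite('pics/m3.png',cv2.imread('pics/m.png')[60:400,100:560])"
```

```text
30.275 [545.2 136.  125.3] -3.126819672241043 [   6.  -109.7   58.1]
-76 [-139.9 -126.1  -92.2  -78.5 -109.2 -109.2]
-66 [-137.5 -123.9  -94.6  -80.9 -109.2 -109.2]
-56 [-135.1 -121.6  -96.9  -83.4 -109.3 -109.3]
-46 [-133.5 -119.5  -99.1  -85.8 -109.6 -109.3]
-36 [-131.2 -117.3 -101.3  -87.4 -109.3 -109.3]
front end -22.9
grey 133674 [  0   0 640 306] [ -97.6 -129.6   24. ]
grey 790 [304 234  30  37] [  -3.5 -109.7   24. ]
grey 453 [307 286  23  21] [  25.5 -110.    24. ]
grey 491 [301 336  17  35] [  60.  -114.8   24. ]
grey 492 [319 336  17  35] [  60.5 -105.    24. ]
-76 [-139.4 -125.9  -92.5  -79.  -109.2 -109.2]
-66 [-137.  -123.6  -94.8  -81.4 -109.2 -109.2]
-56 [-135.4 -121.4  -97.1  -74.1 -104.7 -109.3]
-46 [-133.1 -119.3  -99.3  -85.5 -109.3 -109.3]
-36 [-130.8 -117.2 -101.5  -87.8 -109.3 -109.3]
front end -22.1
grey 133674 [  0   0 640 306] [ -95.5 -129.2   28. ]
grey 790 [304 234  30  37] [  -3.1 -109.7   28. ]
grey 453 [307 286  23  21] [  25.4 -110.    28. ]
grey 491 [301 336  17  35] [  59.3 -114.7   28. ]
grey 492 [319 336  17  35] [  59.8 -105.1   28. ]
```

View pics/m3.png

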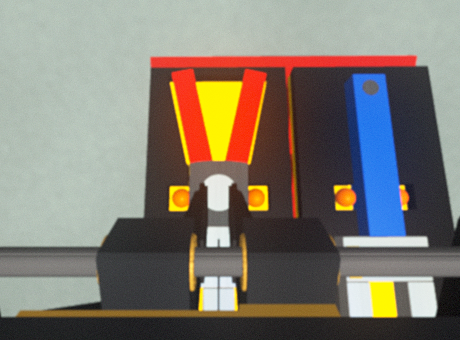

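The crop shows the pliers in their recess between the bumpers at (180,197) and (258,197), and the wrench in its own recess at (375,150). Now I'll press the pliers home.

Request:
{"method": "move_arm", "body": {
  "moves": [0,0,0.1,0,0,0,0.07,0,0,0,0,0]
}}

```text
t: 30.7
eef_pos: [544.6, 135.9, 98.8]
tcp_rot: [-3.141, -0.002, -3.127]
ft_force: [0.4, -0.7, 0.9]
opening: 0.005
grip_force: 0.0
```

Request:
{"method": "move_arm", "body": {
  "moves": [0,0,0.013,0,0,0,0.01,0,0,0,0,0]
}}

```text
t: 31.08
eef_pos: [545.2, 136.0, 96.8]
tcp_rot: [-3.142, 0.0, -3.127]
ft_force: [0.1, -0.8, 0.2]
opening: 0.006
grip_force: 0.0
```

Request:
{"method": "move_arm", "body": {
  "moves": [0,0,0.01,0,0,0,0.01,0,0,0,0,0]
}}

```text
t: 31.45
eef_pos: [545.3, 136.0, 93.7]
tcp_rot: [-3.142, 0.0, -3.127]
ft_force: [0.8, 0.2, 0.9]
opening: 0.002
grip_force: 0.3
```

Request:
{"method": "move_arm", "body": {
  "moves": [0,0,0.01,0,0,0,0.006,0,0,0,0,0]
}}

```text
t: 31.82
eef_pos: [545.7, 136.0, 92.5]
tcp_rot: [3.142, 0.002, -3.127]
ft_force: [-2.8, -1.1, 15.3]
opening: 0.006
grip_force: 7.3
```

Request:
{"method": "move_arm", "body": {
  "moves": [0,0,0.006,0,0,0,0,0]
}}

```text
t: 32.08
eef_pos: [545.8, 136.1, 92.3]
tcp_rot: [3.142, 0.003, -3.127]
ft_force: [-5.9, -1.8, 22.8]
opening: 0.006
grip_force: 11.1
```

Request:
{"method": "move_arm", "body": {
  "moves": [0,0,-0.2,0,0,0,-0.35,0,0,0.1,-0.35,0,0.1,0.15,-0.3,0,0.1,0.12,0,0,-0.3,0,0,0,-0.3,0,0,0,-0.3,0,0,0,0,0,0,0]
}}

```text
t: 33.2
eef_pos: [651.1, 192.7, 268.7]
tcp_rot: [-3.141, -0.001, -3.128]
ft_force: [0.1, -1.1, -0.4]
opening: 0.005
grip_force: 0.0
```

```bash
python3 - <<'E'
from p import *
F=frame(567,246.1,np.radians(1.05))
for dz in(24,28):
    pl(dz,-110);
    P=tray(pts(max([b for b in blobs(mask(im,"blue"),400)],key=lambda b:b[0] if 380>b[2][0]>250 or 1 else 0)),K,T,F,dz)
    r=cv2.minAreaRect(P[:,:2].astype(np.float32));print("blue",r,P.min(0)[:2],P.max(0)[:2])
trayedges()
print([b[1] for b in blobs(mask(im,"blue"),200)])
a=im[60:380,120:520];sc=viewer.read_camera("scene");c=cv2.resize(sc[200:300,320:440],None,fx=3,fy=3,interpolation=cv2.INTER_CUBIC)
c=cv2.copyMakeBorder(c,0,20,0,0,cv2.BORDER_CONSTANT)
cv2.imwrite("pics/fin.png",np.hstack([a,c])[:,:,::-1])
E
```

```text
33.2 [651.1 192.7 268.7] -3.127710673128791 [170.3 -54.9 128.8]
-76 [-141.1 -123.2  -95.1  -74.1 -107.6 -109.2]
-66 [-137.4 -122.8  -94.8  -74.1 -105.7 -108.8]
-56 [-134.8 -121.4  -96.6  -76.  -105.4 -109. ]
-46 [-132.3 -118.9  -98.5  -79.  -105.6 -108.7]
-36 [-130.8 -116.5 -101.2  -80.9 -105.8 -108.8]
front end 15.6
grey 129741 [  0   0 640 306] [ 49.7 -61.7  24. ]
blue ((-31.435787200927734, -0.2047119140625), (114.51826477050781, 27.138525009155273), 0.00883698370307684) [-88.69323661 -13.77995176] [25.8215462  13.36763182]
-76 [-141.1 -122.4  -93.5  -72.9 -107.  -108. ]
-66 [-136.4 -123.   -93.3  -73.8 -105.1 -108.2]
-56 [-133.9 -120.6  -95.1  -75.8 -104.8 -107.9]
-46 [-132.4 -118.1  -97.9  -77.7 -105.  -108. ]
-36 [-129.9 -116.8  -99.7  -79.6 -104.7 -108.2]
front end 17.9
grey 129741 [  0   0 640 306] [ 51.5 -61.6  28. ]
blue ((-28.490009307861328, -0.9459543228149414), (112.95637512207031, 26.768388748168945), 0.008835772052407265) [-84.96654433 -14.33604474] [27.98639864 12.4412794 ]
yel [253  33  27  43] [ -95.8 -127.6] [-41.8 -98.3]
[(-60, np.float64(-120.7), np.float64(-106.2))]
yel [247 125  33  66] [  18.  -126.5] [ 89.1 -94.8]
[(15, np.float64(-96.7), np.float64(-95.5)), (40, np.float64(-97.2), np.float64(-95.0)), (60, np.float64(-126.4), np.float64(-95.5)), (70, np.float64(-125.9), np.float64(-95.3))]
yel [341 131  65  54] [ 25.2 -30.8] [83.4 32.5]
[(40, np.float64(-30.2), np.float64(-27.9)), (60, np.float64(-30.6), np.float64(12.1)), (70, np.float64(-30.8), np.float64(31.7))]
yel [453 283  40  24] [180.7  69.9] [201.4 105.1]
[]
yel [465 343  37  29] [233.4  75.6] [256.5 107.2]
[]
cam [185. -55. 317.]
[array([572,   0,  68,  23], dtype=int32), array([357,  21,  31, 100], dtype=int32)]
```

View pics/fin.png

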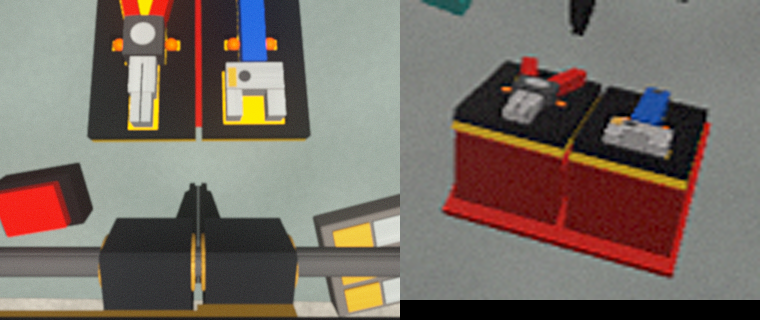

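The last picture shows both tools home, jaws up the slope: pliers pivot at (142,35), wrench head at (255,85). Both bottomed firmly at the height I expected for the recess floor. The arm is clear and the bystanders haven't moved.

```bash
python3 -c "
from cell import order;print(order.job_done())"
```

```text
the job is handed in; nothing more can be done
None
```

The wrench and pliers are pressed into their own recesses with jaws up the slope, both released, the bystanders untouched, and the job was handed in at about 33 s; the hand-in returned no verdict, so I don't have the judged result.

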